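# Lock the lamp in its chuck and hold the amber filter cell in the beam

## Robot

A 6-joint arm with a two-finger parallel gripper is mounted at the origin on the work surface. World frame = base frame: x ahead of the robot, y to its left, z up, the work surface at z = 0. Lengths are in m, angles in rad, forces in N, time in s.
With the tool pointing down it reaches from about 0.375 to 0.975 m from the base axis. Payload 3.8 kg.
Tool frame: the origin (TCP) lies midway between the tips of the shut fingers; the grasp point (between the pads) lies 19 mm behind it; z points along the fingers, y is the line along which they close (so a half turn about z gives the same grasp; the last joint's range is limited). The gripper opens to 85 mm and grips with 20 to 120 N. Pads are 22 mm wide; open, the fingers measure 114 mm over their backs; the gripper's body (76 mm by 85 mm) begins 54 mm behind the grasp point. The pads swing forward as they close: fully open they stand 13 mm farther back than shut.
Start: joints at [1.268, 0.264, 1.604, -0, 1.274, -0.037], TCP at [0.177, 0.651, 0.231] pointing down, gripper open.
Joint ranges: [-2.63, 2.63], [-0.94, 2.18], [0.31, 2.57], [-1.31, 4.45], [0, 2.66], [-2.55, 2.55]. Speed limits (rad/s): [2.57, 2.57, 3.14, 3.14, 3.14, 3.14].

## Interface

Orientations are given as a rotation vector (axis times angle).
In Python, from workcell import status, read_camera, workorder, masks_of gives the robot as it stands.
- The arm moves only by the tool drive_tool, never from a script. Its argument "rows" is a list of rows, each a list of 7 numbers: the turn, a rotation vector about the tool's x, y, z in degrees, then the shift along the tool's x, y, z in m, then the opening, from 0 (shut) to 1 (fully open). In form: [[ax, ay, az, tx, ty, tz, claw], ...]. A call has 1 to 8 rows; each row shifts and turns the commanded pose from where the row before left it, along the tool's axes as they then stand; what a row does not reach is not made up. A row lasts 1/12 s, in which the tool goes at most 41.7 mm and 7.16 degrees, less where a joint would pass 70% of its speed; a pose out of reach is approached as far as the arm can. A call is refused whole if a number of a shift passes 0.0417 or a number of a turn 7.16, either way. A call with a gripper value outside its range is refused whole. The fingers move at their own pace and stop on an object; "force" is the grip in N (left out, the last holds). Time passes only in rows, so rows that do not move let the fingers close. It gives the time, the measured TCP pose, the force, the opening and the grip force at its end, in the units of the state.
- status.read_state(): the state, without advancing time (a new reading comes with each control period).
- read_camera(name): name is "side" or "top"; returns a dict with "color" (420x560x3 uint8, red, green, blue), "intrinsics" (3x3 intrinsics, pixels), "world_from_camera" (4x4, takes a point from camera to world coordinates). Camera axes: x right, y up, looking along -z (the intrinsics and any distortion apply to the point x, -y, -z); pixel columns grow to the right and rows downward; lengths in m; the calibration is good to about 2 mm. A picture is of the moment at which its call begins. There is no depth.
- workorder.finish_job(): hands the job in; it is judged then, once.
Trained networks look in a picture, given as the dict that the camera call returned (one of the last four; its "shot" number tells which), for a name from the list of things; names that differ only in an ending like _2 or _b are one class to them, and where a whole thing is asked for, a point or a joint stands for the part that bears it (a point fixed in the world has none). Each returns a list of dicts, best first, with "score" (0 to 1); they miss things now and then, are a little off and sometimes report something else, mostly with a low value. They report only what shows in the picture. A call takes as long as a camera call. They do not tell look-alikes from the thing itself.
- masks_of(picture, name): "mask" (420x560 bool, what is visible of it) and "bbox" ([left, top, right, bottom] in pixels, round what is visible of it).
The state is a dict: "time": time; "q": joint angles; "joint_vel": joint speeds; "joint_torque": joint torques, N m; "tool_pos": TCP position; "tcp_rot": TCP orientation; "wrist_force": force on the tool from outside, world axes, zero at the start; "torque": the same for the moment, N m; "width": opening from 0.0 (shut) to 1.0 (fully open); "grip_force": force on a finger pad.
Only numpy, scipy, OpenCV 4.12 (cv2) and the standard library are available. Lean on these libraries where they do the work, as an engineer would, in place of code of your own. Each camera call takes 0.05 s, during which the arm holds its last target. There are 200 camera calls.

## Task

First tighten the lamp chuck on the photometer stage: turn its ribbed sleeve clockwise, seen from above, as far as it goes, so that the jaws grip the lamp stem. Then take the amber filter cell out of the white foam rack by its two frosted white faces only, never touching its amber windows with the fingers, and hold it upright in the light path above the white cross, midway between lamp and detector, with the light passing squarely through the lower half of its windows and the cell touching nothing but the fingers. Finish while still holding it there, and leave everything else where it stands.

Things in the scene. Friction and masses are not known exactly. Their poses are not given: they have to be found in the camera images.
- photometer: photometer stage, fixed: grey plate 100 x 270 x 10 mm. Origin: its underside centre, z up. Its y axis is the light path: chuck and lamp at y = +60 mm; cream detector head (70 x 60 mm, top 105 mm above the bench), face with dark round aperture, at y = -60 mm. The light runs level along x = 0 from lamp dome to aperture, 78 mm above the bench; a white cross on the plate marks x = y = 0, midway
- cross (a point): centre of the white cross painted on top of the plate, 10 mm above the bench, straight below the light path
- beam_mid (a point): point on the light path above the white cross, 78 mm above the bench, midway between lamp axis and detector face (60 mm to each); axes as the photometer's, y along the light
- chuck_axis (a point): point on the vertical axis of the chuck, at the sleeve's top rim, 50 mm above the bench
- sleeve (a joint): turn of the chuck's ribbed aluminium sleeve (44 mm diameter, 16 to 50 mm above the bench, vertical axis); 0 = open, grows clockwise seen from above, starts at 0 to 0.25, jaws meet the stem at about 1.0, hard stop at 1.3 rad. Takes 0.15 to 0.4 N m; stays where left. Three jaws within 18 mm of the axis, tops 54 mm above the bench, close 3 mm per rad
- jaw0: one of the three steel jaws; its origin lies on the chuck axis at the chuck's floor, 16 mm above the bench
- lamp: lamp: dark upright stem 12 mm in diameter with a glowing dome on top, 70 mm tall, standing loose in the open chuck on a floor 16 mm above the bench, so its top is 86 mm above the bench, 36 mm over the sleeve. Origin: centre of its foot, z up. 60 g
- rack: white foam rack, fixed, 75 x 170 mm, 30 mm tall; three square wells in a row along its y axis, 50 mm apart, 18 mm deep, 14.5 mm wide. Origin: underside centre
- amber_cell: amber filter cell, 12.5 mm square, glass 45 mm tall, stopper 2.5 mm higher, about 22 g, in one of the rack's three wells: foot 12 mm, glass top 57 mm above the bench, 27 mm out of the rack. Origin: centre of its foot, z up. Faces towards its +x and -x are frosted white (grip these, 12.5 mm across); faces towards +y and -y are amber windows; light passes along its y axis, either way round
- amber_window (a point): centre of the lower half of the amber cell's windows: on the cell's axis, 12 mm above its foot; this point belongs in the light path. (In the rules the frosted faces are amber_cell_c0 and _c1, the amber windows amber_cell_c2 and _c3)
- green_cell: green filter cell like the amber one, in another well; leave alone. Origin: centre of its foot
- blue_cell: blue filter cell like the amber one, in another well; leave alone. Origin: centre of its foot
- amber_bottle: bystander: amber bottle, blue cap, 72 mm wide, 155 mm tall. Origin: underside centre
- clear_bottle: bystander: bottle with yellow contents and blue cap, 72 mm wide, 135 mm tall. Origin: underside centre
- vial: bystander: small vial 24 mm wide, 42 mm tall. Origin: underside centre
- pipette_gun: bystander: cream pipette controller lying on the right, 180 mm long, 35 mm tall. Origin: underside centre of its barrel
- marker: bystander: blue marker pen 130 x 13 mm lying on the left. Origin: underside centre
Things that resemble listed ones, but are neither listed nor needed, are in the scene too. Leave any red look-alike of the rack alone.

How it is judged:
On the way, in this order (a step that is already met when the one before it is completed fails the run):
1. the chuck sleeve is turned home and its jaws grip the lamp stem (value of joint sleeve above 1.1 rad and contact force between jaw0 and lamp above 2 N and horizontal distance between lamp and chuck_axis below 0.003 m and angle between lamp's own z axis and vertical below 0.08 rad), for 0.2 s.
2. the amber cell is lifted clear of the rack by its frosted faces (contact force between the fingers and amber_cell_c0 above 0.5 N and contact force between the fingers and amber_cell_c1 above 0.5 N and height (world z) of amber_cell above 0.034 m and contact force between amber_cell and rack below 0.05 N), for 0.2 s.
At the end, for the whole second after the job is handed in: Ends holding: sleeve past 1.1 rad, jaws press the upright lamp (2 N); fingers on both frosted faces; window point within 6 mm sideways, 10 mm in height, 15 mm along the light path; cell upright and square within 0.15 rad, still, clear of stage, lamp, rack; other cells moved < 20 mm, rest < 30 mm (all of step 1 and contact force between the fingers and amber_cell_c0 above 0.5 N and contact force between the fingers and amber_cell_c1 above 0.5 N and x of amber_window in the frame of beam_mid between -0.006 and 0.006 m and y of amber_window in the frame of beam_mid between -0.015 and 0.015 m and z of amber_window in the frame of beam_mid between -0.01 and 0.01 m and angle between the y axis of amber_cell and the y axis of photometer, either way round below 0.15 rad and angle between amber_cell's own z axis and vertical below 0.15 rad and linear speed of amber_cell below 0.03 m/s and height (world z) of amber_cell above 0.05 m and contact force between amber_cell and photometer below 0.05 N and contact force between amber_cell and lamp below 0.05 N and contact force between amber_cell and rack below 0.05 N and distance of each of green_cell, blue_cell from where it was at the start of the episode below 0.02 m and distance of each of amber_bottle, clear_bottle, vial, pipette_gun, marker from where it was at the start of the episode below 0.03 m); the arm keeps its last pose, push and grip.
It fails at once if the fingers touch the amber windows (contact force between the fingers and amber_cell_c2 above 1 N or contact force between the fingers and amber_cell_c3 above 1 N).
It fails at once if the lamp is tipped or pulled out of the chuck (angle between lamp's own z axis and vertical above 0.35 rad or distance of lamp from where it was at the start of the episode above 0.02 m).
It fails at once if a bystander is disturbed (distance of any of green_cell, blue_cell from where it was at the start of the episode above 0.02 m or distance of any of amber_bottle, clear_bottle, vial, pipette_gun, marker from where it was at the start of the episode above 0.03 m).
It also fails if it takes over 48 s, if anything falls off the work surface, if the arm or the gripper's body presses on something with over 40 N, if the wrist force passes 120 N, or if a joint passes its speed limit or range.

## Working session

There is one attempt and no reset: what is moved stays moved. The work goes in short steps, Python scripts to look and compute and a tool call to move; the robot and the scene stay as the last step left them, time stands still between calls to the robot, and variables do not carry over. Pictures are saved under pics/ and viewed, at most 10 in all, crops included, and the job is handed in when it is done.

Besides the shell and the picture viewer there is one more tool, called after "Request:" as a command line: name --pt "numbers of a row" for each row, then --argument value for the rest. drive_tool: Moves the arm, as the interface text tells. Its arguments: {"type":"object","properties":{"rows":{"type":"array"},"force":{"type":"number"}},"required":["rows"]}

```bash
mkdir -p pics; ls; cat > h.py <<'E'
import numpy as np, cv2
from workcell import status, read_camera, workorder, masks_of
from scipy.spatial.transform import Rotation as R
def ray(p,uv):
    K=np.array(p["intrinsics"]);T=np.array(p["world_from_camera"])
    d=np.linalg.inv(K)@np.array([uv[0],uv[1],1.]);d=np.array([d[0],-d[1],-d[2]])
    return T[:3,3],T[:3,:3]@d
def at_z(p,uv,z):
    o,d=ray(p,uv);return o+d*(z-o[2])/d[2]
def proj(p,X):
    K=np.array(p["intrinsics"]);T=np.array(p["world_from_camera"])
    c=T[:3,:3].T@(np.array(X)-T[:3,3]);v=K@np.array([c[0],-c[1],-c[2]]);return v[:2]/v[2]
def save(p,n):cv2.imwrite("pics/"+n,p["color"][:,:,::-1])
def tri(p1,u1,p2,u2):
    o1,d1=ray(p1,u1);o2,d2=ray(p2,u2)
    s=np.linalg.lstsq(np.c_[d1,-d2],o2-o1,rcond=None)[0]
    a=o1+d1*s[0];b=o2+d2*s[1];return (a+b)/2,np.linalg.norm(a-b)
E
python3 - <<'E'
from h import *
print(status.read_state())
for n in("top","side"):
    p=read_camera(n);save(p,n+"0.png");print(n,p.keys(),np.round(p["world_from_camera"],3).tolist(),np.round(p["intrinsics"],1).tolist())
    for t in ["photometer","sleeve","lamp","rack","amber_cell","green_cell","blue_cell","amber_bottle","clear_bottle","vial","pipette_gun","marker"]:
        print(t,[(round(m["score"],2),[int(b) for b in m["bbox"]]) for m in masks_of(p,t)][:4])
E
```

```text
pics
{'time': 0.0, 'q': array([ 1.26807865e+00,  2.64735228e-01,  1.60538461e+00,  3.90730451e-06,
        1.27366973e+00, -3.68713640e-02]), 'joint_vel': array([-6.52099558e-05,  2.98617410e-04, -7.36906839e-04,  5.28678973e-05,
       -7.84067343e-04, -2.47000190e-04]), 'joint_torque': array([ 1.46910779e-04, -5.15107727e+01, -3.67315400e+01, -9.95313621e-05,
        1.28839316e-02,  3.27783437e-05]), 'tool_pos': array([0.17710548, 0.65059961, 0.22996836]), 'tcp_rot': array([-0.41631364, -3.11350611,  0.00339988]), 'wrist_force': array([0.13498501, 0.58099679, 0.89490014]), 'torque': array([-0.01652212,  0.00622285, -0.01923127]), 'grip_force': 0.0, 'width': 0.9938830785282267}
top dict_keys(['color', 'intrinsics', 'world_from_camera', 'shot']) [[0.0, 0.988, -0.154, 0.265], [-1.0, 0.0, 0.001, -0.035], [0.001, 0.154, 0.988, 1.958], [0.0, 0.0, 0.0, 1.0]] [[541.5, 0.0, 278.5], [0.0, 541.5, 214.8], [0.0, 0.0, 1.0]]
photometer [(0.86, [284, 201, 359, 232])]
sleeve [(0.7, [283, 199, 359, 228])]
lamp []
rack [(0.8, [268, 262, 323, 295]), (0.56, [131, 258, 184, 300])]
amber_cell []
green_c
[... 255 characters left out ...]
32])]
pipette_gun []
marker [(0.7, [131, 204, 140, 230])]
side dict_keys(['color', 'intrinsics', 'world_from_camera', 'shot']) [[-0.867, 0.28, -0.412, 0.007], [-0.498, -0.45, 0.741, 0.956], [0.022, 0.848, 0.53, 0.788], [0.0, 0.0, 0.0, 1.0]] [[461.5, 0.0, 274.7], [0.0, 461.5, 205.5], [0.0, 0.0, 1.0]]
photometer [(0.61, [311, 158, 326, 165])]
sleeve []
lamp [(0.23, [197, 249, 239, 300])]
rack [(0.92, [336, 218, 366, 258]), (0.69, [307, 265, 316, 319])]
amber_cell [(0.6, [210, 257, 220, 263]), (0.55, [309, 161, 327, 167])]
green_cell [(0.51, [208, 267, 217, 282])]
blue_cell []
amber_bottle [(0.65, [182, 180, 213, 238])]
clear_bottle []
vial []
pipette_gun []
marker [(0.8, [137, 329, 189, 355])]
```

```bash
python3 - <<'E'
import cv2
a=cv2.imread("pics/top0.png");cv2.imwrite("pics/top0c.png",cv2.resize(a[130:320,120:460],None,fx=2.35,fy=2.35,interpolation=cv2.INTER_CUBIC))
E
```

```text
(no output)
```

View pics/top0c.png

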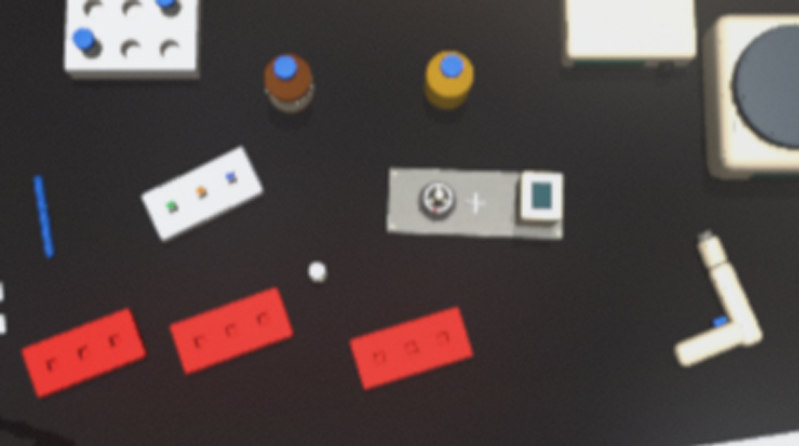

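View pics/side0.png

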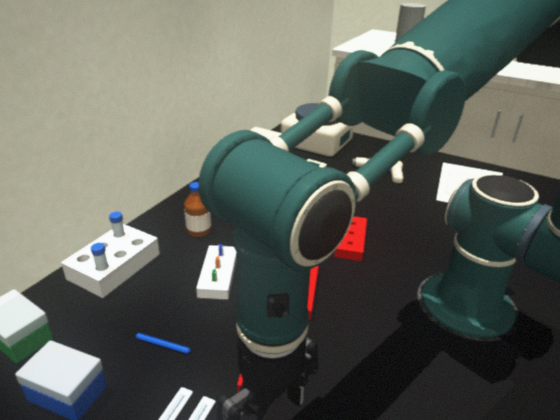

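The top view shows the white rack centred near full-image pixel (206,212) with the amber cell in the middle well. The chuck is at (306,215), the cross at (322,216) and the detector at (350,213). The side view shows the rack at (217,272); the arm hides the photometer. Next I'll measure both by rectifying the top picture.

```bash
cat >> h.py <<'E'
def rect(p,x0,x1,y0,y1,z,s=2000):
    # image at s px/m: col grows with x, row with y
    w,h=int((x1-x0)*s),int((y1-y0)*s)
    X,Y=np.meshgrid(x0+np.arange(w)/s,y0+np.arange(h)/s)
    T=np.array(p["world_from_camera"]);K=np.array(p["intrinsics"])
    P=np.stack([X,Y,np.full_like(X,z)],-1)-T[:3,3];c=P@T[:3,:3]
    u=(K[0,0]*c[...,0]/-c[...,2]+K[0,2]).astype(np.float32);v=(K[1,1]*c[...,1]/c[...,2]+K[1,2]).astype(np.float32)
    return cv2.remap(p["color"],u,v,cv2.INTER_CUBIC)
E
python3 - <<'E'
from h import *
p=read_camera("top")
def box(n,x0,x1,y0,y1,z,th):
    r=rect(p,x0,x1,y0,y1,z);cv2.imwrite(f"pics/{n}.png",r[:,:,::-1])
    m=(r.min(2)>th).astype(np.uint8)
    c=max(cv2.findContours(m,0,2)[0],key=cv2.contourArea)
    b=cv2.boxPoints(cv2.minAreaRect(c))/2000+[x0,y0]
    l=[np.linalg.norm(b[i]-b[(i+1)%4]) for i in (0,1)];k=int(l[1]>l[0]);d=b[(k+1)%4]-b[k]
    if d[1]<0:d=-d
    print(n,"centre",b.mean(0).round(4),"sizes",np.round(l,3),"long axis deg from y",np.degrees(np.arctan2(-d[0],d[1])).round(2))
for th in(60,90):box("plate",.45,.72,-.36,.02,.01,th)
for th in(110,150):box("rackr",.48,.70,.10,.36,.03,th)
# cross, cells, lamp
r=rect(p,.5,.65,-.24,-.14,.01).astype(float).min(2)
print("cell hues")
for z in(.0575,):
    r=rect(p,.5,.68,.12,.34,z,1000)
    hsv=cv2.cvtColor(r,cv2.COLOR_RGB2HSV)
    for n,(a,b) in dict(amber=(5,25),green=(40,85),blue=(100,135)).items():
        m=((hsv[...,0]>a)&(hsv[...,0]<b)&(hsv[...,1]>70)&(hsv[...,2]>60)).astype(np.uint8)
        _,_,st,ce=cv2.connectedComponentsWithStats(m);i=1+st[1:,4].argmax()
        print(n,st[i],(ce[i]/1000+[.5,.12]).round(4))
for n,a in dict(plate=1,rackr=1).items(): pass
a=cv2.imread("pics/plate.png");b=cv2.imread("pics/rackr.png")
h=max(a.shape[0],b.shape[0]);f=lambda i:cv2.copyMakeBorder(i,0,h-i.shape[0],0,0,0)
cv2.imwrite("pics/rects.png",cv2.resize(np.hstack([f(a),f(b)]),None,fx=.77,fy=.77))
E
```

```text
plate centre [ 0.566  -0.1935] sizes [0.112 0.278] long axis deg from y -1.85
plate centre [ 0.5656 -0.1938] sizes [0.108 0.274] long axis deg from y -1.56
rackr centre [0.5768 0.2268] sizes [0.176 0.083] long axis deg from y 26.47
rackr centre [0.5768 0.227 ] sizes [0.172 0.079] long axis deg from y 26.47
cell hues
amber [ 72  99  11  14 117] [0.5766 0.2254]
green [ 51 145   9  12  77] [0.5546 0.2703]
blue [94 57 11 11 94] [0.599  0.1818]
```

View pics/rects.png

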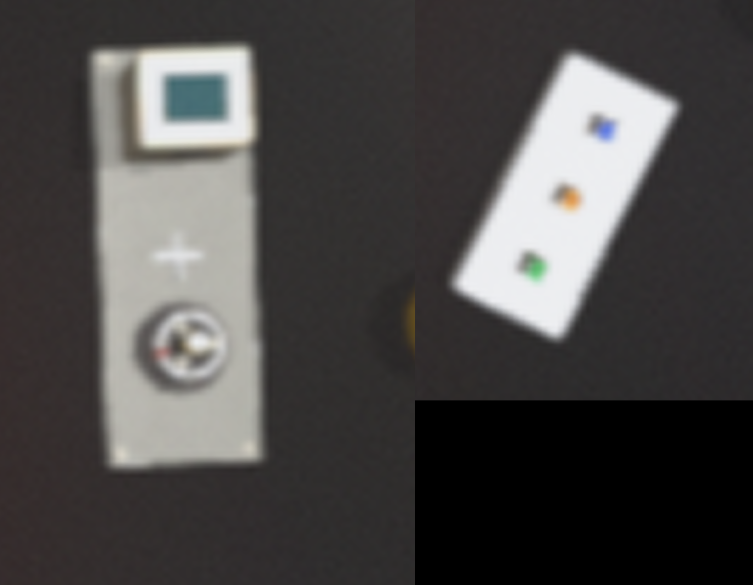

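Rectified at the plate's height, the cross sits at crop pixel (177,254), about (0.565,-0.195), and the chuck ring is below it at (187,345). The rack rectangle matches 170 x 75 mm, with amber in the middle. I'll refine the cross and the sleeve ring, then work out the first move.

```bash
cat >> h.py <<'E'
def plan(target,psi=None):
    s=status.read_state();Rm=R.from_rotvec(s["tcp_rot"]).as_matrix()
    d=Rm.T@(np.array(target)-s["tool_pos"]);y=Rm[:,1];cur=np.arctan2(y[1],y[0])
    print("t",round(s["time"],2),"pos",s["tool_pos"].round(4),"psi deg",np.degrees(cur).round(2),"tilt",Rm[:,2].round(4),"q",s["q"].round(2),"w",round(s["width"],3),"F",s["wrist_force"].round(1),"T",s["torque"].round(2),"g",round(s["grip_force"],1))
    print("tool delta",d.round(4),"turn z deg",None if psi is None else np.round(np.degrees(cur)-psi,2))
E
python3 - <<'E'
from h import *
p=read_camera("top")
r=rect(p,.52,.61,-.24,-.155,.01,4000).astype(float).min(2)
r=cv2.GaussianBlur(r,(0,0),5)
# cross: threshold bright relative
m=r>np.percentile(r,50)+12
ys,xs=np.nonzero(m);print("cross",np.median(xs)/4000+.52,np.median(ys)/4000-.24,m.sum()/16)
r=rect(p,.51,.63,-.20,-.07,.05,4000);g=cv2.GaussianBlur(r.min(2),(0,0),4)
m=(g>165).astype(np.uint8)
for c in cv2.findContours(m,0,2)[0]:
    if cv2.contourArea(c)>3000:
        (x,y),rad=cv2.minEnclosingCircle(c);e=cv2.fitEllipse(c);print("ring",x/4000+.51,y/4000-.2,rad/4,"ell",e[0][0]/4000+.51,e[0][1]/4000-.2,np.array(e[1])/4)
c=cv2.HoughCircles(g,cv2.HOUGH_GRADIENT,2,200,param1=60,param2=30,minRadius=70,maxRadius=105)
print(None if c is None else [(a/4000+.51,b/4000-.2,k/4) for a,b,k in c[0][:3]])
plan([.567,-.135,.15],65)
E
```

```text
cross 0.5655 -0.19474999999999998 457.75
ring 0.559875 -0.135125 80.479248046875 ell 0.5600955924987793 -0.14930352783203127 [ 90.11181641 610.49151611]
None
t 1.4 pos [0.1773 0.6513 0.2313] psi deg 74.77 tilt [-0. -0. -1.] q [ 1.27  0.26  1.6   0.    1.27 -0.04] w 0.999 F [-0.3 -0.5 -0.8] T [ 0.05  0.   -0.01] g 0.0
tool delta [-0.5826 -0.6563  0.0813] turn z deg 9.77
```

Request:
drive_tool --pt "0 0 0 -0.0243 -0.0273 0 1" --pt "0 0 0 -0.0243 -0.0273 0 1" --pt "0 0 0 -0.0243 -0.0273 0 1" --pt "0 0 0 -0.0243 -0.0273 0 1" --pt "0 0 0 -0.0243 -0.0273 0 1" --pt "0 0 0 -0.0243 -0.0273 0 1" --pt "0 0 0 -0.0243 -0.0273 0 1" --pt "0 0 0 -0.0243 -0.0273 0 1"

```text
time: 2.07
tool_pos: [0.3079, 0.3879, 0.2315]
tcp_rot: [0.415, 3.114, 0.001]
wrist_force: [1.2, -0.3, 0.3]
width: 1.003
grip_force: 0.0
```

Request:
drive_tool --pt "0 0 0 -0.0243 -0.0273 0 1" --pt "0 0 0 -0.0243 -0.0273 0 1" --pt "0 0 0 -0.0243 -0.0273 0 1" --pt "0 0 0 -0.0243 -0.0273 0 1" --pt "0 0 0 -0.0243 -0.0273 0 1" --pt "0 0 0 -0.0243 -0.0273 0 1" --pt "0 0 0 -0.0243 -0.0273 0 1" --pt "0 0 0 -0.0243 -0.0273 0 1"

```text
time: 2.73
tool_pos: [0.4382, 0.126, 0.2317]
tcp_rot: [0.416, 3.113, 0.001]
wrist_force: [0.7, 1.2, 0.5]
width: 1.003
grip_force: 0.0
```

Request:
drive_tool --pt "0 0 0 -0.0243 -0.0273 0 1" --pt "0 0 0 -0.0243 -0.0273 0 1" --pt "0 0 0 -0.0243 -0.0273 0 1" --pt "0 0 0 -0.0243 -0.0273 0 1" --pt "0 0 0 -0.0243 -0.0273 0 1" --pt "0 0 0 -0.0243 -0.0273 0 1" --pt "0 0 0 -0.0243 -0.0273 0 1" --pt "0 0 0 -0.0243 -0.0273 0 1"

```text
time: 3.4
tool_pos: [0.5685, -0.136, 0.2315]
tcp_rot: [0.417, 3.113, 0.0]
wrist_force: [0.6, -0.0, 0.1]
width: 0.996
grip_force: 0.0
```

```bash
python3 - <<'E'
from h import *
p=read_camera("side");save(p,"side1.png");plan([.567,-.1345,.15])
for n,X in dict(amber=(.577,.2265,.057),chuck=(.567,-.1345,.05),cross=(.5655,-.1948,.01),tcp=status.read_state()["tool_pos"]).items():print(n,proj(p,X).round(1))
im=p["color"][:,:,::-1]
u,v=proj(p,(.577,.2265,.04)).astype(int);a=cv2.resize(im[v-35:v+35,u-25:u+25],None,fx=8,fy=8,interpolation=cv2.INTER_CUBIC)
u,v=proj(p,(.567,-.15,.05)).astype(int);b=cv2.resize(im[v-35:v+35,u-25:u+25],None,fx=8,fy=8,interpolation=cv2.INTER_CUBIC)
print(u,v);cv2.imwrite("pics/s1.png",np.hstack([a,b]))
E
```

```text
t 3.45 pos [ 0.5714 -0.1419  0.2315] psi deg 74.63 tilt [ 0.0036 -0.0054 -1.    ] q [-0.28  0.1   1.8  -0.    1.24 -1.58] w 1.0 F [ 4.7 -4.6  0.8] T [-0.14 -0.14 -0.05] g 0.0
tool delta [0.0066 0.0063 0.0814] turn z deg None
amber [216.2 257.8]
chuck [287.9 198.4]
cross [296.7 200.9]
tcp [290.1 143.4]
290 196
```

View pics/s1.png

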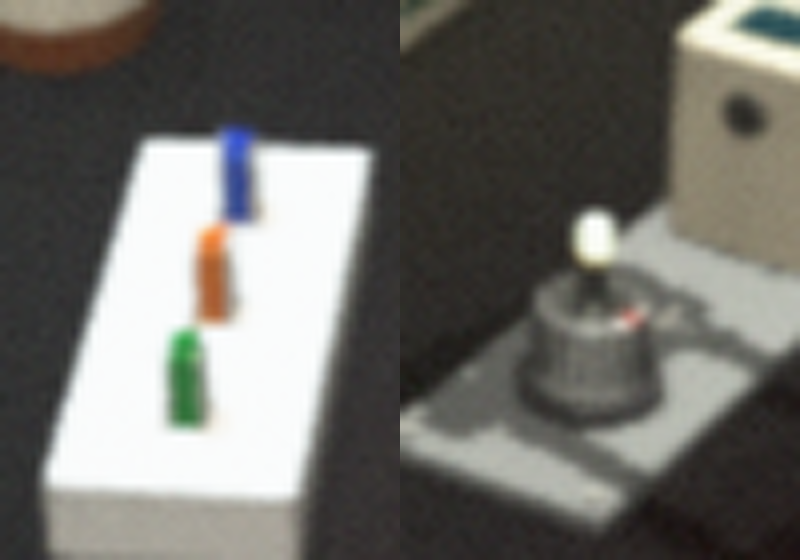

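The side crop shows the coloured windows facing along the row, so the frosted faces lie across it and I grip at psi ≈ 26.5°. The sleeve rim centre is near (289.3,197.5), about 1.5 px from my prediction, so I'll refine the chuck axis from both views.

```bash
python3 - <<'E'
from h import *
from scipy.ndimage import map_coordinates as mc
ps=read_camera("side");pt=read_camera("top");pt=dict(pt);pt["color"]=cv2.imread("pics/top0.png")[:,:,::-1]
def samp(p,X):
    T=np.array(p["world_from_camera"]);K=np.array(p["intrinsics"]);c=(X-T[:3,3])@T[:3,:3]
    g=cv2.GaussianBlur(p["color"].astype(np.float32).mean(2),(0,0),.7)
    return mc(g,[K[1,1]*c[...,1]/c[...,2]+K[1,2],K[0,0]*c[...,0]/-c[...,2]+K[0,2]],order=1)
th=np.linspace(0,2*np.pi,120,endpoint=False);cs=np.c_[np.cos(th),np.sin(th),0*th]
def score(p,x,y):
    f=lambda r:samp(p,np.array([x,y,.05])+r*cs)
    return np.mean(f(.0195)-f(.0245))
for n,p in(("top",pt),("side",ps)):
    G=[(score(p,x,y),x,y) for x in np.arange(.550,.584,.001) for y in np.arange(-.155,-.115,.001)]
    G.sort(reverse=True);print(n,np.round(G[:5],4).tolist(),proj(p,(.567,-.1345,.05)))
# plate edges in top view
for z,x0,side,ys in((.01,.50,1,(-.32,-.07)),(.01,.63,-1,(-.24,-.07))):
    P=[]
    for y in np.arange(*ys,.005):
        xs=x0+side*np.arange(0,.04,.0005);v=samp(pt,np.c_[xs,0*xs+y,0*xs+z]);P.append((y,xs[np.argmax(np.gradient(v))]))
    P=np.array(P);k=np.polyfit(*P.T,1)
    for _ in range(3):
        o=abs(P[:,1]-np.polyval(k,P[:,0]))<.0025;k=np.polyfit(*P[o].T,1)
    print("edge slope deg",np.degrees(np.arctan(k[0])),"x at cross",np.polyval(k,-.1948),o.sum(),len(o))
P=[]
# lamp dome & amber in side
g=ps["color"].min(2);
for c in cv2.findContours((g[180:200,280:300]>200).astype(np.uint8),0,2)[0]:
    print("dome bbox side",cv2.boundingRect(c),cv2.moments(c)["m00"])
hsv=cv2.cvtColor(ps["color"],cv2.COLOR_RGB2HSV)[235:285,195:240]
m=(hsv[...,0]<20)&(hsv[...,1]>120)&(hsv[...,2]>80);y,x=np.nonzero(m);print("amber side",x.mean()+195,y.mean()+235,x.min()+195,x.max()+195,y.min()+235,y.max()+235,"pred mid",proj(ps,(.577,.2265,.0445)))
plan([.566,-.135,.15])
E
```

```text
top [[26.5322, 0.567, -0.134], [26.1048, 0.566, -0.134], [25.5995, 0.567, -0.133], [25.5262, 0.567, -0.135], [25.3646, 0.566, -0.133]] [306.10511992 213.72554221]
side [[18.8036, 0.564, -0.133], [18.7303, 0.564, -0.132], [18.5381, 0.565, -0.133], [18.3675, 0.564, -0.134], [18.3395, 0.565, -0.132]] [287.86747642 198.41727704]
edge slope deg 0.6063967973156767 x at cross 0.5139329302538531 23 50
edge slope deg 2.1507280949698813 x at cross 0.6139805151185558 28 34
dome bbox side (8, 8, 4, 5) 9.0
amber side 213.6153846153846 257.02564102564105 195 218 235 267 pred mid [216.42895231 261.68980774]
t 3.55 pos [ 0.5686 -0.1364  0.2311] psi deg 74.57 tilt [-1.e-04 -1.e-04 -1.e+00] q [-0.28  0.09  1.8  -0.    1.24 -1.58] w 0.998 F [-0.3  0.4  0.4] T [ 0.   -0.02 -0.01] g 0.0
tool delta [0.0029 0.0007 0.0811] turn z deg None
```

Request:
drive_tool --pt "0 0 0 0.0016 0.001 0.03 1" --pt "0 0 0 0.0017 0.0011 0.03 1" --pt "0 0 0 0 0 0.03 1" --pt "0 0 0 0 0 0.03 1" --pt "0 0 0 0 0 0.03 1" --pt "0 0 0 0 0 0.03 1" --pt "0 0 0 0 0 0.022 1" --pt "0 0 0 0 0 0.01 1"

```text
time: 4.22
tool_pos: [0.5619, -0.1291, 0.0158]
tcp_rot: [-0.414, -3.108, -0.002]
wrist_force: [-1.2, 1.1, 0.1]
width: 0.999
grip_force: 0.0
```

Request:
drive_tool --force 20 --pt "0 0 0 0 0 0 0.45" --pt "0 0 0 0 0 0 0.45" --pt "0 0 0 0 0 0 0.45" --pt "0 0 0 0 0 0 0.45" --pt "0 0 0 0 0 0 0.45"

```text
time: 4.63
tool_pos: [0.5667, -0.1327, 0.022]
tcp_rot: [0.415, 3.111, -0.004]
wrist_force: [-1.8, -4.1, 3.6]
width: 0.517
grip_force: 20.5
```

```bash
python3 - <<'E'
from h import *
plan([.566,-.1335,.018])
E
```

```text
t 4.63 pos [ 0.5667 -0.1327  0.022 ] psi deg 74.81 tilt [ 0.003  -0.0028 -1.    ] q [-0.27  0.3   1.98 -0.    0.86 -1.58] w 0.517 F [-1.8 -4.1  3.6] T [-0.72  0.37 -0.1 ] g 20.5
tool delta [ 0.0005 -0.0009  0.004 ] turn z deg None
```

Request:
drive_tool --force 70 --pt "0 0 0 0 0 0 0.3" --pt "0 0 0 0 0 0 0.3" --pt "0 0 5 0 0 0 0.3" --pt "0 0 6 0 0 0 0.3" --pt "0 0 6 0 0 0 0.3" --pt "0 0 6 0 0 0 0.3" --pt "0 0 6 0 0 0 0.3" --pt "0 0 6 0 0 0 0.3"

```text
time: 5.3
tool_pos: [0.5665, -0.1331, 0.0223]
tcp_rot: [1.337, 2.839, -0.003]
wrist_force: [-4.5, -4.5, 7.2]
width: 0.5
grip_force: 70.1
```

```bash
python3 - <<'E'
from h import *
plan([.566,-.1335,.018])
E
```

```text
t 5.3 pos [ 0.5665 -0.1331  0.0223] psi deg 39.56 tilt [ 0.0026 -0.0033 -1.    ] q [-0.27  0.3   1.98 -0.    0.86 -0.96] w 0.5 F [-4.5 -4.5  7.2] T [-1.01  0.83  0.18] g 70.1
tool delta [-0.     -0.0007  0.0043] turn z deg None
```

Torque about z is 0.18 N m, in the expected range. Continuing the turn.

Request:
drive_tool --pt "0 0 6 0 0 0 0.3" --pt "0 0 6 0 0 0 0.3" --pt "0 0 6 0 0 0 0.3" --pt "0 0 5 0 0 0 0.3" --pt "0 0 5 0 0 0 0.3" --pt "0 0 0 0 0 0 0.3"

```text
time: 5.8
tool_pos: [0.5662, -0.1331, 0.0223]
tcp_rot: [1.979, 2.435, -0.003]
wrist_force: [-3.6, -4.8, 5.8]
width: 0.496
grip_force: 70.1
```

```bash
python3 - <<'E'
from h import *
plan([.566,-.1335,.018])
E
```

```text
t 5.8 pos [ 0.5662 -0.1331  0.0223] psi deg 11.78 tilt [ 0.0018 -0.0038 -1.    ] q [-0.27  0.3   1.98 -0.    0.86 -0.47] w 0.496 F [-3.6 -4.8  5.8] T [-0.82  1.01  0.81] g 70.1
tool delta [-0.0003 -0.0003  0.0043] turn z deg None
```

Request:
drive_tool --pt "0 0 4 0 0 0 0.3" --pt "0 0 4 0 0 0 0.3" --pt "0 0 4 0 0 0 0.3" --pt "0 0 0 0 0 0 0.3" --pt "0 0 0 0 0 0 0.3"

```text
time: 6.22
tool_pos: [0.5662, -0.1309, 0.0221]
tcp_rot: [2.225, 2.216, 0.002]
wrist_force: [-3.9, 2.1, 6.6]
width: 0.493
grip_force: 70.7
```

```bash
python3 - <<'E'
from h import *
plan([.566,-.1335,.018])
E
```

```text
t 6.22 pos [ 0.5662 -0.1309  0.0221] psi deg -0.24 tilt [ 1.7e-03  2.0e-04 -1.0e+00] q [-0.27  0.3   1.98  0.    0.86 -0.27] w 0.493 F [-3.9  2.1  6.6] T [0.35 0.75 0.  ] g 70.7
tool delta [-0.0026 -0.0001  0.0041] turn z deg None
```

Request:
drive_tool --pt "0 0 0 0 0 0 0.8" --pt "0 0 0 0 0 0 0.8" --pt "0 0 -7 0 0 0 0.8" --pt "0 0 -7 0 0 0 0.8" --pt "0 0 -7 0 0 0 0.8" --pt "0 0 -7 0 0 0 0.8" --pt "0 0 -7 0 0 0 0.8" --pt "0 0 0 0 0 0 0.8"

```text
time: 6.88
tool_pos: [0.5661, -0.1315, 0.02]
tcp_rot: [1.451, 2.784, 0.001]
wrist_force: [-0.1, 0.5, 0.7]
width: 0.804
grip_force: 0.0
```

```bash
python3 - <<'E'
from h import *
plan([.566,-.133,.018])
E
```

```text
t 6.88 pos [ 0.5661 -0.1315  0.02  ] psi deg 34.94 tilt [ 1.7e-03 -5.0e-04 -1.0e+00] q [-0.27  0.3   1.98  0.    0.85 -0.88] w 0.804 F [-0.1  0.5  0.7] T [0.03 0.02 0.  ] g 0.0
tool delta [-0.0012 -0.001   0.002 ] turn z deg None
```

Request:
drive_tool --force 100 --pt "0 0 0 -0.0012 -0.001 0 0.8" --pt "0 0 0 0 0 0 0.3" --pt "0 0 0 0 0 0 0.3" --pt "0 0 0 0 0 0 0.3" --pt "0 0 0 0 0 0 0.3" --pt "0 0 4 0 0 0 0.3" --pt "0 0 4 0 0 0 0.3" --pt "0 0 0 0 0 0 0.3"

```text
time: 7.55
tool_pos: [0.566, -0.1325, 0.0202]
tcp_rot: [1.642, 2.676, -0.001]
wrist_force: [-0.6, 1.9, 4.8]
width: 0.48
grip_force: 105.6
```

```bash
python3 - <<'E'
from h import *
plan([.566,-.133,.018])
E
```

```text
t 7.55 pos [ 0.566  -0.1325  0.0202] psi deg 26.92 tilt [ 0.0012 -0.0014 -1.    ] q [-0.27  0.3   1.98 -0.    0.85 -0.74] w 0.48 F [-0.6  1.9  4.8] T [ 0.47 -0.02  1.54] g 105.6
tool delta [-0.0004 -0.0002  0.0022] turn z deg None
```

Request:
drive_tool --pt "0 0 4 0 0 0 0.3" --pt "0 0 0 0 0 0 0.3" --pt "0 0 4 0 0 0 0.3" --pt "0 0 0 0 0 0 0.3"

```text
time: 7.88
tool_pos: [0.5652, -0.1303, 0.0203]
tcp_rot: [-1.823, -2.556, -0.001]
wrist_force: [-2.8, 12.2, 9.6]
width: 0.481
grip_force: 126.6
```

```bash
python3 - <<'E'
from h import *
plan([.566,-.133,.018])
E
```

```text
t 7.88 pos [ 0.5652 -0.1303  0.0203] psi deg 19.02 tilt [-9.0e-04  1.7e-03 -1.0e+00] q [-0.27  0.3   1.98  0.    0.86 -0.6 ] w 0.481 F [-2.8 12.2  9.6] T [1.94 0.21 2.66] g 126.6
tool delta [-0.0028 -0.0001  0.0023] turn z deg None
```

Request:
drive_tool --pt "0 0 0 0 0 0 1" --pt "0 0 0 0 0 0 1" --pt "0 0 0 0 0 0 1" --pt "0 0 0 0 0 -0.02 1" --pt "0 0 0 0 0 -0.035 1" --pt "0 0 0 0 0 -0.035 1" --pt "0 0 0 0 0 -0.035 1" --pt "0 0 0 0 0 -0.035 1"

```text
time: 8.55
tool_pos: [0.5646, -0.1333, 0.1805]
tcp_rot: [-1.831, -2.552, 0.001]
wrist_force: [0.9, 0.2, 0.4]
width: 0.999
grip_force: 0.0
```

```bash
python3 - <<'E'
from h import *
plan([.577,.2265,.18],26.5)
p=read_camera("side");im=p["color"][:,:,::-1]
b=cv2.resize(im[161:231,255:325],None,fx=8,fy=8,interpolation=cv2.INTER_CUBIC);cv2.imwrite("pics/s2.png",b)
E
```

```text
t 8.55 pos [ 0.5646 -0.1333  0.1805] psi deg 18.7 tilt [-7.e-04 -2.e-04 -1.e+00] q [-0.27  0.12  1.87 -0.    1.15 -0.6 ] w 0.999 F [0.9 0.2 0.4] T [ 0.01 -0.01 -0.03] g 0.0
tool delta [0.3369 0.1271 0.0004] turn z deg -7.8
```

View pics/s2.png

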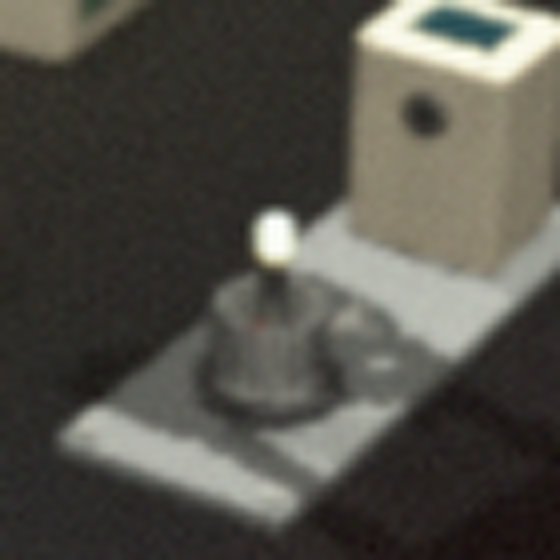

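The lamp stands upright at crop pixel (274,238) and the red sleeve mark has swung to the front at (258,322). Going to the rack.

Request:
drive_tool --pt "0 0 0 0.0337 0.0127 0 0.6" --pt "0 0 0 0.0337 0.0127 0 0.6" --pt "0 0 0 0.0337 0.0127 0 0.6" --pt "0 0 0 0.0337 0.0127 0 0.6" --pt "0 0 0 0.0337 0.0127 0 0.6" --pt "0 0 0 0.0337 0.0127 0 0.6" --pt "0 0 0 0.0337 0.0127 0 0.6" --pt "0 0 0 0.0337 0.0127 0 0.6"

```text
time: 9.27
tool_pos: [0.5745, 0.1563, 0.1789]
tcp_rot: [1.831, 2.552, -0.0]
wrist_force: [0.9, 0.2, 0.7]
width: 0.599
grip_force: 0.0
```

Request:
drive_tool --pt "0 0 0 0.0337 0.0127 0 0.6" --pt "0 0 0 0.0337 0.0127 0 0.6" --pt "0 0 -4 0 0 0 0.6" --pt "0 0 -4 0 0 0 0.6" --pt "0 0 0 0 0 0 0.6"

```text
time: 9.68
tool_pos: [0.5769, 0.2276, 0.1786]
tcp_rot: [-1.644, -2.677, 0.001]
wrist_force: [-0.3, -0.5, -0.0]
width: 0.6
grip_force: 0.0
```

```bash
python3 - <<'E'
from h import *
plan([.577,.2265,.08],26.5)
p=read_camera("side")
for c,m in(((289.3,197.5),(265+232/8-.4,161+318/8-.4)),((255+272/8-.4,161+298/8-.4),(255+258/8-.4,161+322/8-.4))):
    d=at_z(p,m,.05)-at_z(p,c,.05);print("mark",np.degrees(np.arctan2(d[1],d[0])),np.linalg.norm(d[:2]))
im=p["color"][:,:,::-1];u,v=proj(p,(.577,.2265,.08)).astype(int);print(u,v)
cv2.imwrite("pics/s3.png",cv2.resize(im[v-45:v+45,u-40:u+40],None,fx=6,fy=6,interpolation=cv2.INTER_CUBIC))
E
```

```text
t 9.68 pos [0.5769 0.2276 0.1786] psi deg 26.91 tilt [-4.e-04 -6.e-04 -1.e+00] q [ 0.34  0.2   1.78 -0.    1.16 -0.13] w 0.6 F [-0.3 -0.5 -0. ] T [ 0.01 -0.05 -0.03] g 0.0
tool delta [-0.001  -0.0003  0.0986] turn z deg 0.41
mark 157.53688671744777 0.020947857236965448
mark 101.96118900001028 0.019008329167297344
215 250
```

View pics/s3.png

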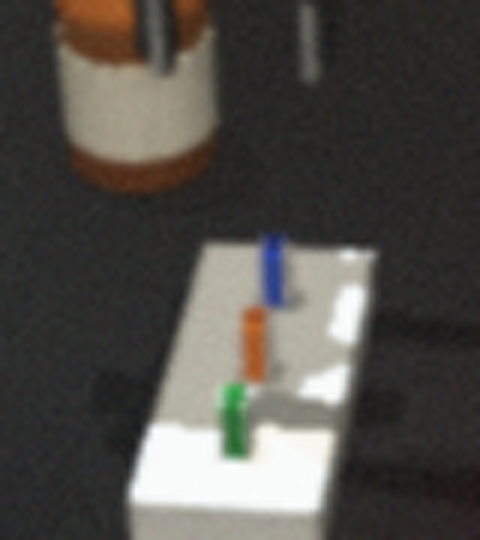

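The cell is between the fingers' approach line, with fingertip tips at crop (155,60) and (310,70) and amber at (255,345). Before grasping, I'll check the sleeve's turn more precisely from the red mark.

```bash
python3 - <<'E'
from h import *
C=np.array([.566,-.1333])
t=read_camera("top");s=read_camera("side");out=[]
for n,p,f in(("top",t,"top0"),("side",s,"side1")):
    for lab,im in(("before",cv2.imread(f"pics/{f}.png")[:,:,::-1]),("after",p["color"])):
        q=dict(p);q["color"]=np.ascontiguousarray(im);r=rect(q,C[0]-.035,C[0]+.035,C[1]-.035,C[1]+.035,.05,4000)
        i=r.astype(float);red=np.clip(i[...,0]-np.maximum(i[...,1],i[...,2])-15,0,None)
        yy,xx=np.mgrid[:280,:280]/4000-.035;w=red*(np.hypot(xx,yy)<.027)
        dx,dy=(w*xx).sum()/w.sum(),(w*yy).sum()/w.sum()
        print(n,lab,"w",w.sum().round(),"angle",np.degrees(np.arctan2(dy,dx)).round(1),"r",np.hypot(dx,dy).round(4))
        out.append(cv2.resize(r[:,:,::-1],(190,190)))
cv2.imwrite("pics/marks.png",np.hstack(out))
E
```

```text
top before w 17631.0 angle 166.1 r 0.0173
top after w 19438.0 angle 99.8 r 0.0181
side before w 39565.0 angle -177.1 r 0.0189
side after w 25988.0 angle 104.4 r 0.0143
```

View pics/marks.png

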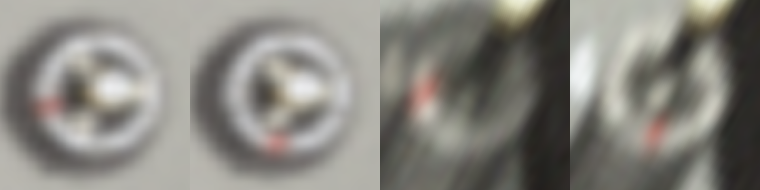

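The mark turned about 66° (top view) to 80° (side view) from a nonzero start, so with the 2.7 N m resistance the sleeve is at its stop. The top view shows the three jaws closed on the stem. Descending on the amber cell.

Request:
drive_tool --pt "0 0 0.4 -0.001 -0.0003 0.03 0.5" --pt "0 0 0 0 0 0.03 0.5" --pt "0 0 0 0 0 0.03 0.5" --pt "0 0 0 0 0 0.025 0.5" --pt "0 0 0 0 0 0.02 0.5" --pt "0 0 0 0 0 0.01 0.5" --pt "0 0 0 0 0 0 0.5" --pt "0 0 0 0 0 0 0.5"

```text
time: 10.5
tool_pos: [0.5773, 0.2257, 0.0343]
tcp_rot: [-1.658, -2.668, 0.001]
wrist_force: [-0.9, -0.1, 1.0]
width: 0.502
grip_force: 0.0
```

```bash
python3 - <<'E'
from h import *
plan([.577,.2265,.034],26.5)
p=read_camera("side");im=p["color"][:,:,::-1];u,v=proj(p,(.577,.2265,.06)).astype(int)
cv2.imwrite("pics/s4.png",cv2.resize(im[v-30:v+30,u-30:u+30],None,fx=9,fy=9,interpolation=cv2.INTER_CUBIC))
E
```

```text
t 10.5 pos [0.5773 0.2257 0.0343] psi deg 26.29 tilt [-4.e-04 -2.e-04 -1.e+00] q [ 0.33  0.35  1.89 -0.    0.91 -0.13] w 0.502 F [-0.9 -0.1  1. ] T [ 0.02 -0.04 -0.01] g 0.0
tool delta [0.0009 0.0001 0.0003] turn z deg -0.21
```

View pics/s4.png

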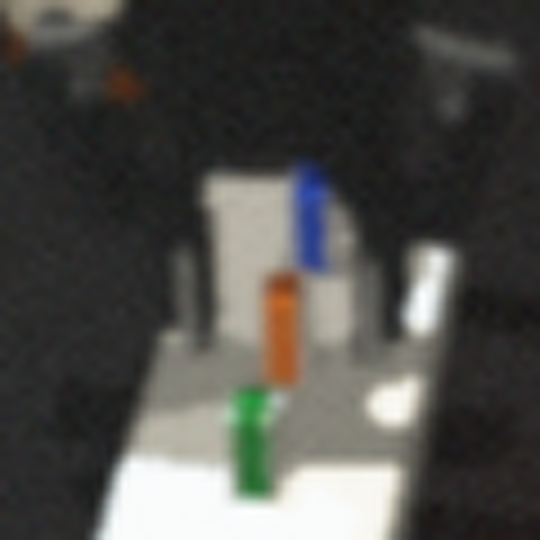

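The fingers straddle the amber cell, with inner faces at crop x ≈ 213 and 358 and the cell centred at 283. Closing.

Request:
drive_tool --force 30 --pt "0 0 0 0 0 0 0.3" --pt "0 0 0 0 0 0 0.2" --pt "0 0 0 0 0 0 0.1" --pt "0 0 0 0 0 0 0.05" --pt "0 0 0 0 0 0 0.05" --pt "0 0 0 0 0 0 0.05" --pt "0 0 0 0 0 0 0.05"

```text
time: 11.13
tool_pos: [0.5783, 0.2265, 0.036]
tcp_rot: [1.655, 2.668, 0.003]
wrist_force: [-0.4, -1.5, 5.4]
width: 0.134
grip_force: 34.6
```

Request:
drive_tool --pt "0 0 0 0 0 -0.008 0.05" --pt "0 0 0 0 0 -0.015 0.05" --pt "0 0 0 0 0 -0.015 0.05" --pt "0 0 0 0 0 -0.02 0.05" --pt "0 0 0 0 0 -0.02 0.05" --pt "0 0 0 0 0 -0.02 0.05" --pt "0 0 0 0 0 -0.01 0.05" --pt "0 0 0 0 0 0 0.05"

```text
time: 11.8
tool_pos: [0.5792, 0.2269, 0.1459]
tcp_rot: [1.654, 2.666, 0.007]
wrist_force: [0.3, 0.4, 0.5]
width: 0.137
grip_force: 33.7
```

```bash
python3 - <<'E'
from h import *
plan([.5645,-.194,.142],-2.2)
p=read_camera("side");im=p["color"][:,:,::-1];u,v=proj(p,(.577,.2265,.10)).astype(int)
cv2.imwrite("pics/s5.png",cv2.resize(im[v-40:v+40,u-40:u+40],None,fx=7,fy=7,interpolation=cv2.INTER_CUBIC));print(u,v)
E
```

```text
t 11.8 pos [0.5792 0.2269 0.1459] psi deg 26.37 tilt [ 0.0057  0.002  -1.    ] q [ 0.33  0.23  1.81  0.    1.1  -0.13] w 0.137 F [0.3 0.4 0.5] T [-0.07 -0.05  0.02] g 33.7
tool delta [-0.3706 -0.2002  0.0029] turn z deg 28.57
215 244
```

View pics/s5.png

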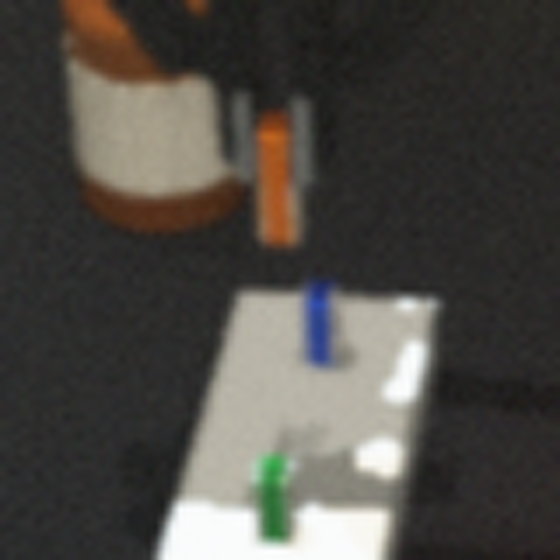

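The amber cell is held upright, clear of the rack, with the foot at crop (280,243). Carrying it over at a safe height.

Request:
drive_tool --pt "0 0 0 -0.0106 -0.0057 0 0.05" --pt "0 0 0 -0.02 -0.0108 0 0.05" --pt "0 0 0 -0.03 -0.0162 0 0.05" --pt "0 0 0 -0.03 -0.0162 0 0.05" --pt "0 0 0 -0.03 -0.0162 0 0.05" --pt "0 0 0 -0.03 -0.0162 0 0.05" --pt "0 0 0 -0.03 -0.0162 0 0.05" --pt "0 0 0 -0.03 -0.0162 0 0.05"

```text
time: 12.52
tool_pos: [0.5666, -0.0152, 0.14]
tcp_rot: [-1.654, -2.667, 0.003]
wrist_force: [0.1, 0.6, 0.0]
width: 0.137
grip_force: 33.7
```

Request:
drive_tool --pt "0 0 0 -0.03 -0.0162 0 0.05" --pt "0 0 0 -0.03 -0.0162 0 0.05" --pt "0 0 0 -0.03 -0.0162 0 0.05" --pt "0 0 0 -0.03 -0.0162 0 0.05" --pt "0 0 0 -0.02 -0.0108 0 0.05" --pt "0 0 0 -0.015 -0.0081 0 0.05" --pt "0 0 0 -0.005 -0.0027 0 0.05" --pt "0 0 4 0 0 0 0.05"

```text
time: 13.18
tool_pos: [0.5607, -0.1963, 0.1403]
tcp_rot: [-1.751, -2.605, 0.002]
wrist_force: [-0.0, 0.0, -1.2]
width: 0.136
grip_force: 33.6
```

Request:
drive_tool --pt "0 0 5 0 0 0 0.05" --pt "0 0 5 0 0 0 0.05" --pt "0 0 5 0 0 0 0.05" --pt "0 0 5 0 0 0 0.05" --pt "0 0 4.5 0 0 0 0.05" --pt "0 0 0 0 0 0 0.05" --pt "0 0 0 0 0 0 0.05"

```text
time: 13.77
tool_pos: [0.5615, -0.1941, 0.141]
tcp_rot: [-2.258, -2.181, 0.001]
wrist_force: [-0.3, 0.2, -0.2]
width: 0.141
grip_force: 33.7
```

```bash
python3 - <<'E'
from h import *
plan([.5645,-.194,.09],-2.2)
E
```

```text
t 13.77 pos [ 0.5615 -0.1941  0.141 ] psi deg -1.98 tilt [-0.0022  0.001  -1.    ] q [-0.37  0.19  1.87  0.    1.09 -0.34] w 0.141 F [-0.3  0.2 -0.2] T [ 0.04  0.01 -0.03] g 33.7
tool delta [0.0001 0.0031 0.051 ] turn z deg 0.22
```

Request:
drive_tool --pt "0 0 0.2 0 0.003 0.008 0.05" --pt "0 0 0 0 0 0.015 0.05" --pt "0 0 0 0 0 0.015 0.05" --pt "0 0 0 0 0 0.01 0.05" --pt "0 0 0 0 0 0.003 0.05" --pt "0 0 0 0 0 0 0.05" --pt "0 0 0 0 0 0 0.05" --pt "0 0 0 0 0 0 0.05"

```text
time: 14.43
tool_pos: [0.5662, -0.1951, 0.0921]
tcp_rot: [2.265, 2.175, 0.001]
wrist_force: [-0.1, 0.7, -0.8]
width: 0.134
grip_force: 33.7
```

```bash
python3 - <<'E'
from h import *
plan([.5645,-.194,.09],-2.2)
p=read_camera("side");im=np.ascontiguousarray(p["color"][:,:,::-1]);u,v=proj(p,(.5645,-.194,.078)).astype(int);print(u,v,proj(p,(.5645,-.194,.066)),proj(p,(.5645,-.194,.111)))
cv2.imwrite("pics/s6.png",cv2.resize(im[v-40:v+40,u-40:u+40],None,fx=7,fy=7,interpolation=cv2.INTER_CUBIC))
E
```

```text
t 14.43 pos [ 0.5662 -0.1951  0.0921] psi deg -2.31 tilt [ 1.5e-03 -6.0e-04 -1.0e+00] q [-0.37  0.24  1.9   0.    0.99 -0.33] w 0.134 F [-0.1  0.7 -0.8] T [ 0.03 -0.02 -0.05] g 33.7
tool delta [ 0.0011 -0.0018  0.0021] turn z deg -0.11
297 182 [297.68034233 186.09232103] [298.37480426 173.54873667]
```

View pics/s6.png

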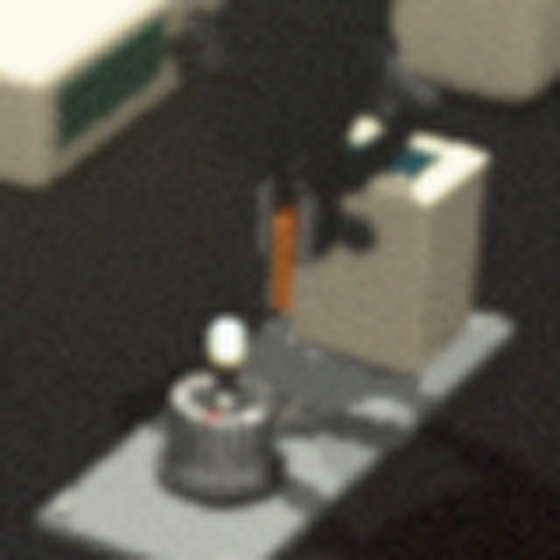

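The cell hangs between the lamp dome (228,342) and the aperture (355,232), foot at (281,308), upright and clear of everything. It's within about 2 mm of the beam line, so I'll make a small correction and recheck the settled pose.

Request:
drive_tool --pt "0 0 0 0.0005 -0.0014 0.001 0.05" --pt "0 0 0 0 0 0 0.05" --pt "0 0 0 0 0 0 0.05" --pt "0 0 0 0 0 0 0.05" --pt "0 0 0 0 0 0 0.05" --pt "0 0 0 0 0 0 0.05"

```text
time: 14.98
tool_pos: [0.5641, -0.1943, 0.0904]
tcp_rot: [2.266, 2.176, 0.0]
wrist_force: [0.3, 0.1, -0.9]
width: 0.136
grip_force: 33.7
```

```bash
python3 - <<'E'
from h import *
for _ in range(4):
    plan([.5645,-.194,.09],-2.2);s=read_camera("side")
def red(p):
    r=rect(p,.531,.601,-.168,-.098,.05,4000).astype(float);w=np.clip(r[...,0]-np.maximum(r[...,1],r[...,2])-15,0,None)
    yy,xx=np.mgrid[:280,:280]/4000-.035;w*=np.hypot(xx,yy)<.027;return (w*xx).sum()/w.sum(),(w*yy).sum()/w.sum()
print("mark side",red(s))
i=s["color"][170:195,285:310].astype(int);m=(i[...,0]>i[...,2]+60)&(i[...,0]>i[...,1]+30);y,x=np.nonzero(m);print("amber",x.min()+285,x.max()+285,x.mean()+285,y.min()+170,y.max()+170)
n=np.array(s["world_from_camera"])
print("pred window face centre mid",proj(s,(.5645,-.194+.006,.080)),"foot",proj(s,(.5645,-.188,.066)))
E
```

```text
t 14.98 pos [ 0.5641 -0.1943  0.0904] psi deg -2.33 tilt [ 2.e-04 -1.e-04 -1.e+00] q [-0.37  0.24  1.91 -0.    0.99 -0.33] w 0.136 F [ 0.3  0.1 -0.9] T [-0.01  0.02 -0.03] g 33.7
tool delta [0.0004 0.0003 0.0004] turn z deg -0.13
t 15.03 pos [ 0.5641 -0.1943  0.0903] psi deg -2.33 tilt [ 1.e-04 -0.e+00 -1.e+00] q [-0.37  0.24  1.91  0.    0.99 -0.33] w 0.135 F [0.2 0.4 0.9] T [ 0.04 -0.05  0.02] g 33.7
tool delta [0.0003 0.0004 0.0003] turn z deg -0.13
t 15.08 pos [ 0.5641 -0.1943  0.0903] psi deg -2.33 tilt [-1.e-04  0.e+00 -1.e+00] q [-0.37  0.24  1.91 -0.    0.99 -0.33] w 0.136 F [-0.7 -1.1  0.3] T [-0.    0.03 -0.07] g 33.7
tool delta [0.0003 0.0004 0.0003] turn z deg -0.13
t 15.13 pos [ 0.5641 -0.1943  0.0903] psi deg -2.33 tilt [-0. -0. -1.] q [-0.37  0.24  1.91 -0.    0.99 -0.33] w 0.139 F [ 0.5 -0.1 -0.3] T [-0.03  0.01  0.  ] g 33.7
tool delta [0.0003 0.0004 0.0003] turn z deg -0.13Traceback (most recent call last):
  File "<stdin>", line 7, in <module>
  File "<stdin>", line 6, in red
ValueError: operands could not be broadcast together with shapes (280,279) (280,280) (280,279)
```

The arm has settled within 0.5 mm of the target and is still. Handing in.

```bash
python3 -c "
from workcell import workorder
print(workorder.finish_job())"
```

```text
the job is handed in; nothing more can be done
None
```

I handed the job in at about 15 s with the sleeve tightened to its stop and the amber cell held by its frosted faces upright in the beam above the cross. The tool settled within about 0.5 mm of target; no verdict came back, and I judged the final sleeve angle from the red mark and turning resistance rather than reading it directly.

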